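# Take the print-carriage stack apart into its service trays

### The job

On the printer service bench, take the stack of four carriage parts apart from the top down, putting each part in turn in the tray of its own shape: the rod clamp in the small tray, the round filter housing in the round tray, the manifold in the middle-sized tray and the mounting block in the long tray. Each part ends lying flat on its tray's floor inside the rim, the same way up as it was in the stack; set the parts down, do not drop or tip them over, and do not knock over the little bottle.

Things in the scene. Friction and masses are not known exactly. Their poses are not given: they have to be found in the camera images.
- block_c (a point): head mounting block, the bottom part of the stack, standing on the bench: plain aluminium, 130 x 64 x 32 mm (x, y, z), four screw holes and two short slots near its ends; about 0.55 kg. Loose. This point is its centre, half-way up; z up, x along the 130 mm length.
- manifold_c (a point): ink manifold, second from the bottom, lying on the block: black plastic box 80 x 52 x 28 mm (x, y, z) with two 4 mm high brass nipples on top at each end; about 0.16 kg. Loose. This point is its centre, half-way up; z up, x along the 80 mm length.
- filter_c (a point): ink filter housing, third from the bottom, lying on the manifold: round white plastic disc, 50 mm in diameter, 26 mm high; about 0.06 kg. Loose. This point is its centre, half-way up; z up.
- clamp_c (a point): rod clamp, the top part of the stack, lying on the filter: small steel block 36 x 24 x 30 mm (x, y, z) with a dark bore and split on its top; about 0.09 kg. Loose. This point is its centre, half-way up; z up, x along the 36 mm length.
- tray_long: largest tray, a long steel-rimmed rectangle, inside 150 x 84 mm (x, y), for the mounting block. Fixed on the bench. Black floor 2 mm thick, low upright rim 3 mm thick whose top is 6 mm above the bench (4 mm above the tray's floor). Origin: centre of the underside, on the bench; z up, x along the length.
- tray_medium: middle-sized rectangular steel-rimmed tray, inside 100 x 72 mm (x, y), for the manifold. Fixed on the bench. Black floor 2 mm thick, low upright rim 3 mm thick whose top is 6 mm above the bench (4 mm above the tray's floor). Origin: centre of the underside, on the bench; z up, x along the length.
- tray_round: round steel-rimmed tray, inside diameter 70 mm, for the filter housing. Fixed on the bench. Black floor 2 mm thick, low upright rim 3 mm thick whose top is 6 mm above the bench (4 mm above the tray's floor). Origin: centre of the underside, on the bench; z up.
- tray_small: smallest tray, a steel-rimmed rectangle, inside 56 x 44 mm (x, y), for the rod clamp. Fixed on the bench. Black floor 2 mm thick, low upright rim 3 mm thick whose top is 6 mm above the bench (4 mm above the tray's floor). Origin: centre of the underside, on the bench; z up, x along the length.
- bottle_c (a point): small white cleaning-fluid bottle with a white cap, 40 mm in diameter, 85 mm high, standing loose among the trays; not part of the job. This point is its centre, half-way up; z up.
Things that resemble listed ones, but are neither listed nor needed, are in the scene too. What is shaped like the part that bears block_c but blue is not meant.

How it is judged:
By the outcome, as a careful person would: the job done as asked, in the order asked, and still so for the second after the job is handed in, with the robot touching nothing.
It also fails if it takes over 115 s, if anything falls off the work surface, if the arm or the gripper's body presses on something with over 40 N, if the wrist force passes 120 N, or if a joint passes its speed limit or range.

### The arm

A 6-joint arm with a two-finger parallel gripper is mounted at the origin on the work surface. World frame = base frame: x ahead of the robot, y to its left, z up, the work surface at z = 0. Lengths are in m, angles in rad, forces in N, time in s.
With the tool pointing down it reaches from about 0.375 to 0.9 m from the base axis. Payload 3.1 kg.
Tool frame: the origin (TCP) lies between the finger pads; the fingertips stand 22 mm ahead of it and the grasp point (between the pads) lies 3 mm ahead of it; z points along the fingers, y is the direction in which the jaws open and shut (so a half turn about z gives the same grasp; the last joint's range is limited). The gripper opens to 87 mm and grips with 3 to 60 N. Pads are 19 mm wide; open, the fingers measure 117 mm over their backs; the gripper's body (75 mm by 190 mm) begins 51 mm behind the grasp point.
Start: joints at [-1.417, 0.527, 1.433, -0, 1.181, -0.178], TCP at [0.204, -0.591, 0.245] pointing down, gripper open.
Joint ranges: [-3.08, 3.08], [-0.75, 2.2], [0.22, 2.44], [-1.43, 4.57], [0, 2.65], [-2.85, 2.85]. Speed limits (rad/s): [2.79, 2.79, 3.14, 3.14, 3.14, 3.14].

### API

Orientations are given as a unit quaternion [x, y, z, w].
In Python, from rig import get_obs, camera, get_calibration, hand_in, search_frame gives the robot as it stands.
- The arm moves only by the shell command python3 -m jog 'ROWS' [FORCE]. ROWS is JSON, a list of rows, each an object with "grip": the closure in counts, from 0 (fully open) to 255 (shut); "travel": the shift along the world's x, y, z in cm, a list of three; "twist": the turn about the world's z in degrees. A call has 1 to 8 rows; each row shifts and turns the commanded pose from where the row before left it; what a row does not reach is not made up. A row lasts 1/10 s, in which the tool goes at most 50 mm and 8.59 degrees, less where a joint would pass 70% of its speed; a pose out of reach is approached as far as the arm can. A call is refused whole if a number of a shift passes 5 or a number of a turn 8.59, either way. A call with a gripper value outside its range is refused whole. The fingers move at their own pace and stop on an object; FORCE is the grip in N (left out, the last holds). Time passes only in rows, so rows that do not move let the fingers close. It gives the time, the measured TCP pose, the force and the opening at its end, in the units of the state.
- get_obs(): the state, without advancing time (a new reading comes with each control period).
- camera(name): name is "scene" or "top" or "wrist"; returns the picture (400x640x3 uint8, red, green, blue); there is no depth.
- get_calibration(name): a dict with "fx", "fy", "cx", "cy" (pixels), "R" (3x3) and "t" (3): a world point X has camera coordinates R X + t; the wrist camera has in their place "T_tool_cam" (4x4, takes a point from camera to tool coordinates, whose origin is the TCP and whose axes are the flange's). Camera axes: x right, y down, z forward; pixel columns grow to the right and rows downward; lengths in m; the calibration is good to about 2 mm. A picture is of the moment at which its call begins: read the wrist's pose just before it. get_calibration takes no time and is no camera call.
- hand_in(): hands the job in, once; it reports no verdict.
Trained networks look in the newest picture that a camera, given by its name, has taken for a name from the list of things; names that differ only in an ending like _2 or _b are one class to them, and where a whole thing is asked for, a point or a joint stands for the part that bears it (a point fixed in the world has none). Each returns a list of dicts, best first, with "p" (0 to 1); they miss things now and then, are a little off and sometimes report something else, mostly with a low value. They report only what shows in the picture. A call takes as long as a camera call. They do not tell look-alikes from the thing itself.
- search_frame(target, camera): "at" ([x, y, z] in m, in world coordinates, good to about 4 mm: the middle of the surface that is visible of it).
The state is a dict: "time": time; "q": joint angles; "joint_velocities": joint speeds; "joint_torque": joint torques, N m; "position": TCP position; "tool_rot": TCP orientation; "ft_force": force on the tool from outside, world axes, zero at the start; "moment": the same for the moment, N m; "grip_width": finger opening in m.
Only numpy, scipy, OpenCV 4.12 (cv2) and the standard library are available. Lean on these libraries where they do the work, as an engineer would, in place of code of your own. Each camera call takes 0.05 s, during which the arm holds its last target. There are 200 camera calls.

## Working session

There is one attempt and no reset: what is moved stays moved. The work goes in short steps, Python scripts to look and compute and a shell command to move; the robot and the scene stay as the last step left them, time stands still between calls to the robot, and variables do not carry over. Pictures are saved under pics/ and viewed, about 12 in all and at most 16, crops included, and the job is handed in when it is done.

```bash
mkdir -p pics
python3 - <<'E'
from rig import *
import cv2
o=get_obs();print(o['time'],o['position'],o['tool_rot'],o['grip_width'])
for c in ['scene','top']:
    im=camera(c);cv2.imwrite(f'pics/{c}1.png',im[:,:,::-1])
    k=get_calibration(c);print(c,k['fx'],k['cx'],k['cy'],k['R'],k['t'])
    for n in ['block_c','manifold_c','filter_c','clamp_c','tray_long','tray_medium','tray_round','tray_small','bottle_c']:
        print(n,[(round(d['p'],2),[round(float(v),3) for v in d['at']]) for d in search_frame(n,c)][:4])
E
```

```text
0.0 [ 0.2040824  -0.59001862  0.24357735] [ 9.86189651e-01  1.65616410e-01  3.12120363e-06 -1.08500002e-03] 0.08699540253566333
scene 428.29777639234004 320.0651508806354 197.71890484739293 [[-0.04561005  0.99895598  0.00258495]
 [ 0.82600163  0.0391684  -0.56230521]
 [-0.56181939 -0.02351159 -0.82692574]] [-0.04237848 -0.34130286  1.34450172]
block_c [(0.95, [0.501, 0.288, 0.036]), (0.93, [0.265, 0.367, 0.033]), (0.82, [0.66, 0.463, 0.034])]
manifold_c [(0.86, [0.484, 0.297, 0.061])]
filter_c [(0.75, [0.469, 0.295, 0.086])]
clamp_c []
tray_long [(0.59, [0.442, 0.018, 0.006])]
tray_medium [(0.96, [0.639, 0.179, 0.001]), (0.22, [0.441, 0.017, 0.006]), (0.17, [0.462, 0.298, 0.113])]
tray_round [(0.97, [0.633, -0.184, 0.004])]
tray_small [(0.77, [0.435, -0.301, -0.001])]
bottle_c [(0.7, [0.679, 0.0, 0.054])]
top 364.88758343781103 320.19527748360343 203.09293652406225 [[-0.00873611 -0.9997797   0.01908498]
 [-0.99085428  0.00608492 -0.13479897]
 [ 0.13465315 -0.02008806 -0.99068915]] [0.08414774 0.46001854 0.94943217]
block_c [(0.9, [0.643, 0.456, 0.03]), (0.72, [0.251, 0.363, 0.03]), (0.59, [0.438, 0.287, 0.031])]
manifold_c [(0.78, [0.427, 0.291, 0.059])]
filter_c [(0.67, [0.449, 0.287, 0.082])]
clamp_c [(0.75, [0.45, 0.288, 0.116])]
tray_long [(0.59, [0.438, 0.022, -0.004])]
tray_medium [(0.58, [0.638, 0.176, -0.003])]
tray_round []
tray_small [(0.8, [0.433, -0.302, 0.003])]
bottle_c [(0.49, [0.656, 0.005, 0.056]), (0.43, [0.449, 0.293, 0.116])]
```

View pics/scene1.png

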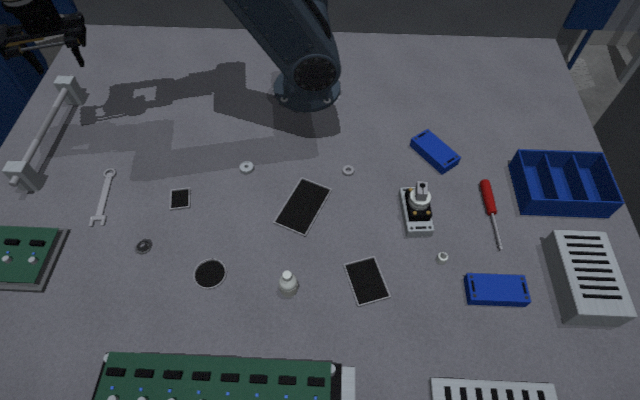

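View pics/top1.png

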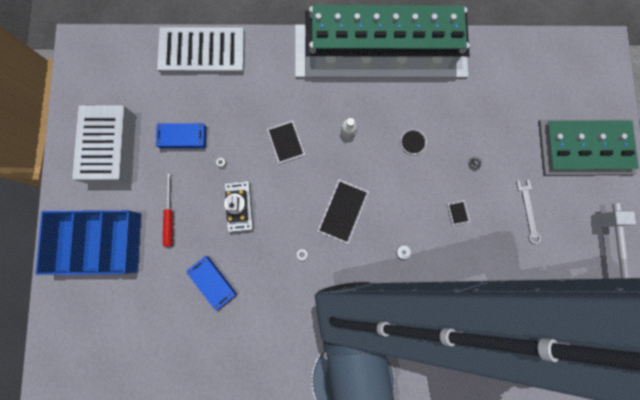

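The scene picture shows the stack at about (417,208), and the top picture shows it at (237,206). Trays in the scene picture are long (303,207), medium (367,281), round (210,273) and small (180,198), with the bottle at (288,281). The blue blocks at (435,151) and (497,290) are decoys.

```bash
cat > h.py <<'E'
from rig import *
import cv2, numpy as np
def K(c): return np.array([[c['fx'],0,c['cx']],[0,c['fy'],c['cy']],[0,0,1]])
def P(name,obs=None):
    c=get_calibration(name)
    if name!='wrist': return K(c)@np.c_[c['R'],c['t']]
    from scipy.spatial.transform import Rotation as Ro
    T=np.eye(4);T[:3,:3]=Ro.from_quat(obs['tool_rot']).as_matrix();T[:3,3]=obs['position']
    return K(c)@np.linalg.inv(T@np.array(c['T_tool_cam']))[:3]
def warp(im,P,z,x0,y0,w,h,s):  # bird view: row = (x0+h - x)*s, col=(y0+w - y)*s  (x up, y left), s px/m
    H=np.c_[P[:,0],P[:,1],P[:,2]*z+P[:,3]]           # plane->img
    A=np.array([[0,-1/s,x0+h],[-1/s,0,y0+w],[0,0,1]]) # out px->plane (x,y)
    return cv2.warpPerspective(im,H@A,(int(w*s),int(h*s)),flags=cv2.INTER_LINEAR|cv2.WARP_INVERSE_MAP)
def yaw(o):
    q=o['tool_rot'];return np.degrees(2*np.arctan2(q[1],q[0]))
E
python3 - <<'E'
from h import *
print(get_calibration('wrist'))
tr=dict(long=(.44,.02),medium=(.638,.177),round=(.633,-.184),small=(.434,-.301))
for c in ['scene','top']:
    im=cv2.imread(f'pics/{c}1.png');p=P(c)
    for n,(x,y) in tr.items():
        s=1000;w=.24;b=warp(im,p,.002,x-w/2,y-w/2,w,w,s)
        g=b.max(2); m=(g<55).astype(np.uint8)
        N,l,st,ce=cv2.connectedComponentsWithStats(m)
        i=l[120,120] or 1+np.argmax(st[1:,4])
        cs,_=cv2.findContours((l==i).astype(np.uint8),0,2)
        r=cv2.minAreaRect(max(cs,key=cv2.contourArea))
        bx=cv2.boxPoints(r); e=[bx[1]-bx[0],bx[2]-bx[1]]; v=max(e,key=np.linalg.norm)
        print(c,n,'xy',round(x+w/2-r[0][1]/s,4),round(y+w/2-r[0][0]/s,4),'size',np.round(r[1],0),'yaw',round(np.degrees(np.arctan2(-v[0],-v[1]))%180,1))
E
```

```text
{'fx': 323.22186970748845, 'fy': 323.22186970748845, 'cx': 316.2835026055969, 'cy': 199.06737175062165, 'T_tool_cam': array([[ 5.50991146e-04, -9.63661840e-01, -2.67124606e-01,
         7.30155925e-02],
       [ 9.99999843e-01,  5.04580307e-04,  2.42382287e-04,
        -6.09302848e-04],
       [-9.87887446e-05, -2.67124698e-01,  9.63661967e-01,
        -1.40124814e-01],
       [ 0.00000000e+00,  0.00000000e+00,  0.00000000e+00,
         1.00000000e+00]])}
scene long xy 0.4364 0.0181 size [ 81. 147.] yaw 156.9
scene medium xy 0.6345 0.1772 size [97. 69.] yaw 18.9
scene round xy 0.635 -0.1847 size [64. 66.] yaw 123.7
scene small xy 0.4298 -0.3023 size [52. 41.] yaw 11.3
top long xy 0.4425 0.0181 size [ 74. 140.] yaw 157.1
top medium xy 0.6409 0.1771 size [89. 62.] yaw 19.0
top round xy 0.6396 -0.1851 size [58. 57.] yaw 83.7
top small xy 0.4363 -0.3025 size [46. 34.] yaw 12.0
```

```bash
python3 -m jog '[{"travel":[3,5,4],"grip":0,"twist":0},{"travel":[3,5,4],"grip":0,"twist":0},{"travel":[2,5,4],"grip":0,"twist":0},{"travel":[2,5,0],"grip":0,"twist":0},{"travel":[2,5,0],"grip":0,"twist":0},{"travel":[2,5,0],"grip":0,"twist":0},{"travel":[2,5,0],"grip":0,"twist":0},{"travel":[2,5,0],"grip":0,"twist":0}]' 20; python3 -m jog '[{"travel":[2,5,0],"grip":0,"twist":0},{"travel":[2,5,0],"grip":0,"twist":0},{"travel":[0,5,0],"grip":0,"twist":0},{"travel":[0,5,0],"grip":0,"twist":0},{"travel":[0,5,0],"grip":0,"twist":0},{"travel":[0,5,0],"grip":0,"twist":0},{"travel":[0,5,0],"grip":0,"twist":0},{"travel":[0,0,0],"grip":0,"twist":0}]'
```

```text
time: 1.8
position: [0.3548, -0.2487, 0.3313]
tool_rot: [0.986, 0.165, 0.0, 0.0]
ft_force: [0.4, -0.7, 0.4]
grip_width: 0.0866
time: 2.6
position: [0.3901, 0.0979, 0.3312]
tool_rot: [0.985, 0.171, 0.0, -0.001]
ft_force: [0.2, 0.2, -0.5]
grip_width: 0.0872
```

```bash
python3 -m jog '[{"travel":[2,4,0],"grip":0,"twist":0},{"travel":[2,4,0],"grip":0,"twist":0},{"travel":[2,4,-2],"grip":0,"twist":0},{"travel":[1,4,-2],"grip":0,"twist":0},{"travel":[0,3,-1],"grip":0,"twist":0},{"travel":[0,0,0],"grip":0,"twist":0},{"travel":[0,0,0],"grip":0,"twist":0}]'
python3 - <<'E'
from h import *
o=get_obs();im=camera('wrist');cv2.imwrite('pics/w1.png',im[:,:,::-1]);np.save('w1.npy',P('wrist',o))
print(o['position'],yaw(o),o['time'])
for n in ['block_c','manifold_c','filter_c','clamp_c']:
    print(n,[(round(d['p'],2),np.round(d['at'],3)) for d in search_frame(n,'wrist')][:3])
E
```

```text
time: 3.3
position: [0.4616, 0.2817, 0.2805]
tool_rot: [0.986, 0.166, -0.001, 0.001]
ft_force: [-0.0, -0.5, -0.0]
grip_width: 0.0868
[0.46159434 0.28168944 0.2804651 ] 19.114657541089198 3.3
block_c [(0.8, array([0.239, 0.341, 0.032])), (0.63, array([0.49 , 0.295, 0.033])), (0.37, array([0.618, 0.4  , 0.008]))]
manifold_c [(0.59, array([0.478, 0.307, 0.059])), (0.24, array([0.641, 0.176, 0.005]))]
filter_c [(0.63, array([0.462, 0.301, 0.089])), (0.6, array([0.489, 0.299, 0.036]))]
clamp_c [(0.58, array([0.452, 0.296, 0.113]))]
```

View pics/w1.png

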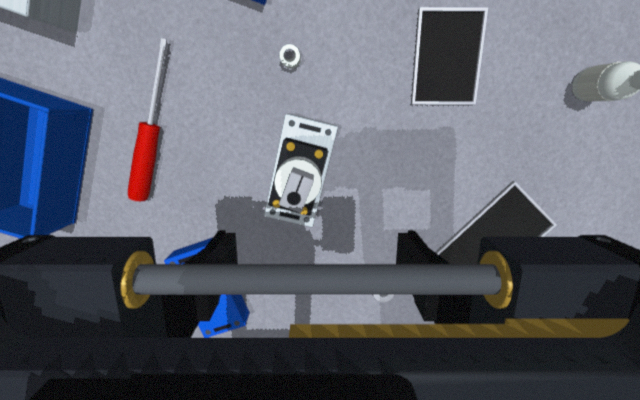

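The wrist picture shows the stack at about (298,170): the clamp is at (296,187) and the block runs from (310,118) to (290,222). Next I rectify it at each part's top height.

```bash
cat > comp.py <<'E'
from h import *
def comp(views,out,x,y,zs,w=.15,s=2000,grid=.01):
    rows=[]
    for im,p in views:
        t=[]
        for z in zs:
            b=warp(im,p,z,x-w/2,y-w/2,w,w,s).copy()
            for k in np.arange(-int(w/2/grid)*grid,w/2,grid):
                i=int((w/2-k)*s); c=(0,255,0) if abs(k)<1e-6 else (200,160,0)
                b[i,::3]=c; b[::3,i]=c
            t.append(b)
        rows.append(np.hstack(t))
    cv2.imwrite(out,np.vstack(rows))
E
python3 - <<'E'
from comp import *
w=(cv2.imread('pics/w1.png'),np.load('w1.npy'));s=(cv2.imread('pics/scene1.png'),P('scene'))
comp([w,s],'pics/c1.png',.455,.295,[.116,.032],w=.15,s=1950)
E
```

```text
(no output)
```

View pics/c1.png

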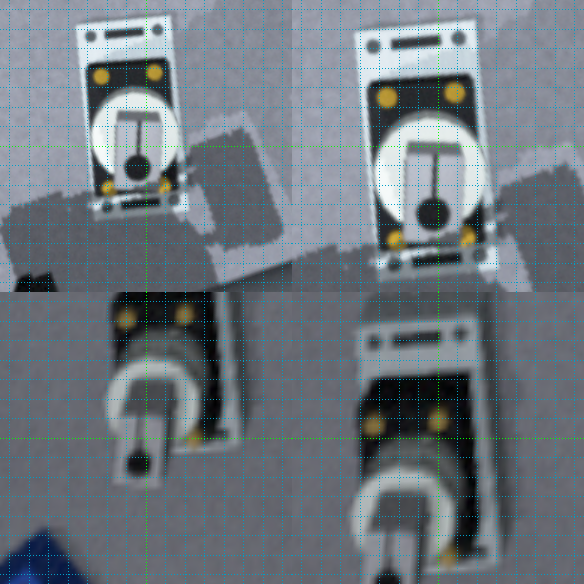

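Block centre is about (0.452, 0.300) with yaw about 6°, and the wrist and scene views agree. The clamp is about (0.450, 0.2986) with yaw about −4°. I'll twist, hover and check.

```bash
python3 -m jog '[{"travel":[-0.4,0.6,-2],"grip":0,"twist":-7.7},{"travel":[-0.4,0.6,-2],"grip":0,"twist":-7.7},{"travel":[-0.4,0.5,-2],"grip":0,"twist":-7.7},{"travel":[0,0,-2],"grip":0,"twist":0},{"travel":[0,0,0],"grip":0,"twist":0},{"travel":[0,0,0],"grip":0,"twist":0}]'
python3 - <<'E'
from comp import *
o=get_obs();im=camera('wrist');p=P('wrist',o);im=im[:,:,::-1].copy()
cv2.imwrite('pics/w2.png',im);np.save('w2.npy',p);print(o['position'],yaw(o))
comp([(im,p)],'pics/c2.png',.455,.298,[.116,.060],w=.14,s=2700)
E
```

```text
time: 4.15
position: [0.45, 0.2988, 0.2015]
tool_rot: [0.999, -0.036, 0.0, -0.0]
ft_force: [0.7, 0.6, 0.0]
grip_width: 0.0873
[0.44996979 0.29881243 0.20145509] -4.069189312847284Traceback (most recent call last):
  File "<stdin>", line 4, in <module>
  File "comp.py", line 10, in comp
    b[i,::3]=c; b[::3,i]=c
    ~^^^^^^^
IndexError: index 378 is out of bounds for axis 0 with size 378
```

```bash
sed -i 's/int(w\/2\/grid)\*grid/(int(w\/2\/grid-.01))*grid/' comp.py
python3 - <<'E'
from comp import *
im=cv2.imread('pics/w2.png');p=np.load('w2.npy')
comp([(im,p)],'pics/c2.png',.455,.298,[.116,.060],w=.14,s=2700)
E
```

```text
(no output)
```

View pics/c2.png

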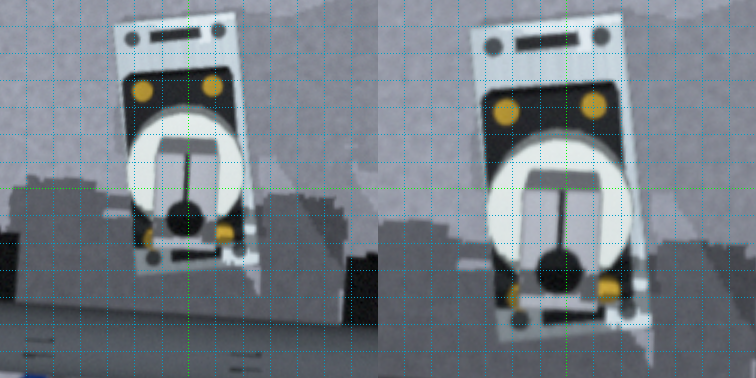

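The close view confirms the clamp at (0.4506, 0.299), in line with the jaws. Descending to grip.

```bash
python3 -m jog '[{"travel":[0,0,-3],"grip":0,"twist":0},{"travel":[0,0,-2.5],"grip":0,"twist":0},{"travel":[0,0,-2],"grip":0,"twist":0},{"travel":[0,0,-1],"grip":0,"twist":0},{"travel":[0,0,0],"grip":60,"twist":0},{"travel":[0,0,0],"grip":120,"twist":0},{"travel":[0,0,0],"grip":160,"twist":0},{"travel":[0,0,0],"grip":200,"twist":0}]' 25; python3 -m jog '[{"travel":[0,0,0],"grip":255,"twist":0},{"travel":[0,0,0],"grip":255,"twist":0},{"travel":[0,0,0],"grip":255,"twist":0},{"travel":[0,0,0],"grip":255,"twist":0}]'
```

```text
time: 5.0
position: [0.4502, 0.2996, 0.1171]
tool_rot: [0.999, -0.035, 0.001, -0.0]
ft_force: [0.1, 0.0, 0.6]
grip_width: 0.0631
time: 5.4
position: [0.4495, 0.2993, 0.116]
tool_rot: [0.999, -0.035, -0.0, -0.0]
ft_force: [-0.4, -0.1, 0.2]
grip_width: 0.0315
```

```bash
python3 -m jog '[{"travel":[0,0,0],"grip":255,"twist":0},{"travel":[0,0,0],"grip":255,"twist":0},{"travel":[0,0,0],"grip":255,"twist":0},{"travel":[0,0,0],"grip":255,"twist":0}]'; python3 -m jog '[{"travel":[0,0,0.5],"grip":255,"twist":0},{"travel":[0,0,1.5],"grip":255,"twist":0},{"travel":[0,0,3],"grip":255,"twist":0},{"travel":[0,0,3],"grip":255,"twist":0},{"travel":[0,0,2],"grip":255,"twist":0},{"travel":[0,-2,0],"grip":255,"twist":4},{"travel":[0,-3,0],"grip":255,"twist":4},{"travel":[0,-4,0],"grip":255,"twist":4}]'
```

```text
time: 5.8
position: [0.4495, 0.2992, 0.1159]
tool_rot: [0.999, -0.035, -0.0, 0.0]
ft_force: [-0.5, -0.1, -0.4]
grip_width: 0.0238
time: 6.6
position: [0.4496, 0.2093, 0.2165]
tool_rot: [0.997, 0.072, 0.001, -0.0]
ft_force: [0.4, 0.7, -1.4]
grip_width: 0.0238
```

```bash
python3 -m jog '[{"travel":[0,-4,0],"grip":255,"twist":3.4},{"travel":[0,-4,0],"grip":255,"twist":0},{"travel":[0,-4,0],"grip":255,"twist":0},{"travel":[0,-4,0],"grip":255,"twist":0},{"travel":[0,-4,0],"grip":255,"twist":0},{"travel":[0,-4,0],"grip":255,"twist":0},{"travel":[-0.5,-4,0],"grip":255,"twist":0},{"travel":[-1,-4,0],"grip":255,"twist":0}]';python3 -m jog '[{"travel":[0,-4,0],"grip":255,"twist":0},{"travel":[0,-4,0],"grip":255,"twist":0},{"travel":[0,-4,0],"grip":255,"twist":0},{"travel":[0,-3,0],"grip":255,"twist":0},{"travel":[0,0,0],"grip":255,"twist":0},{"travel":[0,0,0],"grip":255,"twist":0}]'
python3 - <<'E'
from comp import *
o=get_obs();im=camera('wrist');p=P('wrist',o);im=im[:,:,::-1].copy()
cv2.imwrite('pics/w3.png',im);np.save('w3.npy',p);print(o['position'],yaw(o),o['grip_width'])
print([(round(d['p'],2),np.round(d['at'],3)) for d in search_frame('tray_small','wrist')][:3])
comp([(im,p)],'pics/c3.png',.433,-.302,[.004],w=.2,s=1800)
cv2.imwrite('pics/c3.png',np.hstack([cv2.imread('pics/c3.png'),cv2.resize(im,(440,360))]))
E
```

```text
time: 7.4
position: [0.4349, -0.1126, 0.2164]
tool_rot: [0.995, 0.099, 0.001, 0.0]
ft_force: [0.5, 0.6, -0.7]
grip_width: 0.0237
time: 8.0
position: [0.4341, -0.261, 0.2159]
tool_rot: [0.995, 0.098, -0.0, -0.0]
ft_force: [0.7, 0.3, -1.5]
grip_width: 0.024
[ 0.43408468 -0.26095198  0.21587867] 11.272871877786969 0.024003756684855153
[(0.59, array([ 0.435, -0.306,  0.006]))]
```

View pics/c3.png

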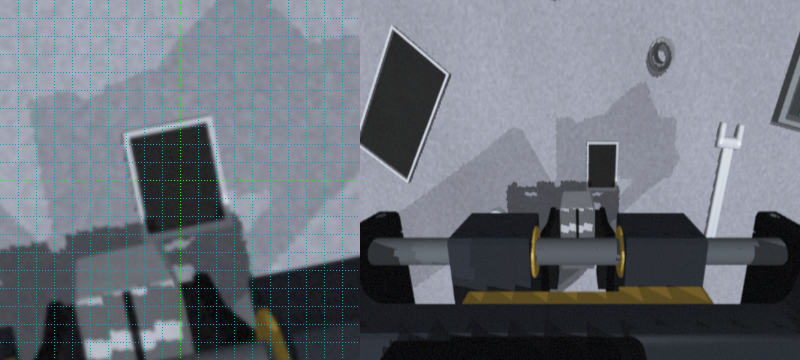

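The small tray is confirmed at (0.433, −0.3015) with yaw about 11°, and the clamp is straight between the jaws. Lowering.

```bash
python3 -m jog '[{"travel":[-0.2,-2.1,0],"grip":255,"twist":0},{"travel":[0,-2,-3],"grip":255,"twist":0},{"travel":[0,0,-4],"grip":255,"twist":0},{"travel":[0,0,-4],"grip":255,"twist":0},{"travel":[0,0,-4],"grip":255,"twist":0},{"travel":[0,0,-2],"grip":255,"twist":0},{"travel":[0,0,-0.9],"grip":255,"twist":0},{"travel":[0,0,0],"grip":255,"twist":0}]';python3 -m jog '[{"travel":[0,0,-0.3],"grip":255,"twist":0},{"travel":[0,0,0],"grip":255,"twist":0},{"travel":[0,0,0],"grip":255,"twist":0}]'
```

```text
time: 8.9
position: [0.4323, -0.3003, 0.0362]
tool_rot: [0.995, 0.1, -0.001, -0.001]
ft_force: [0.5, -0.2, 0.4]
grip_width: 0.0239
time: 9.2
position: [0.4331, -0.3021, 0.0351]
tool_rot: [0.995, 0.099, 0.001, 0.001]
ft_force: [0.0, -0.4, -0.4]
grip_width: 0.0242
```

```bash
for i in 1; do python3 -m jog '[{"travel":[0,0,-0.1],"grip":255,"twist":0},{"travel":[0,0,0],"grip":255,"twist":0}]';python3 -m jog '[{"travel":[0,0,-0.1],"grip":255,"twist":0},{"travel":[0,0,0],"grip":255,"twist":0}]'; done;python3 -m jog '[{"travel":[0,0,-0.05],"grip":255,"twist":0},{"travel":[0,0,0],"grip":255,"twist":0}]'
```

```text
time: 9.4
position: [0.4327, -0.302, 0.0334]
tool_rot: [0.995, 0.099, 0.0, 0.0]
ft_force: [1.3, 0.5, -0.5]
grip_width: 0.024
time: 9.6
position: [0.4325, -0.3017, 0.0319]
tool_rot: [0.995, 0.099, -0.0, -0.0]
ft_force: [-0.1, 0.0, 0.2]
grip_width: 0.0238
time: 9.8
position: [0.4325, -0.3018, 0.0319]
tool_rot: [0.995, 0.099, 0.0, 0.0]
ft_force: [-0.8, 0.5, 4.7]
grip_width: 0.024
```

Contact at 4.7 N. Releasing and lifting.

```bash
python3 -m jog '[{"travel":[0,0,0],"grip":150,"twist":0},{"travel":[0,0,0],"grip":120,"twist":0},{"travel":[0,0,0],"grip":120,"twist":0},{"travel":[0,0,0],"grip":120,"twist":0},{"travel":[0,0,1],"grip":120,"twist":0},{"travel":[0,0,3],"grip":120,"twist":0},{"travel":[0,0,5],"grip":60,"twist":0},{"travel":[0,0,5],"grip":0,"twist":0}]';python3 -m jog '[{"travel":[0,4,4],"grip":0,"twist":0},{"travel":[0,5,0],"grip":0,"twist":0},{"travel":[0,5,0],"grip":0,"twist":0},{"travel":[0,0,0],"grip":0,"twist":0}]'
python3 - <<'E'
from h import *
o=get_obs();im=camera('wrist');p=P('wrist',o);im=im[:,:,::-1].copy()
cv2.imwrite('pics/w4.png',im);np.save('w4.npy',p);print(o['position'],yaw(o))
sc=camera('scene')[:,:,::-1].copy();cv2.imwrite('pics/scene2.png',sc)
top=camera('top')[:,:,::-1].copy();cv2.imwrite('pics/top2.png',top)
cv2.imwrite('pics/c4.png',np.vstack([np.hstack([cv2.resize(sc[170:230,150:210],(400,400),interpolation=2),cv2.resize(sc[160:250,380:460],(400,400),interpolation=2)]),np.hstack([cv2.resize(im[60:260,220:420],(200,200)),warp(sc,P('scene'),.086,.385,.23,.14,.14,1400),warp(top,P('top'),.086,.385,.23,.14,.14,1400)[:,:],np.zeros((196,208,3),np.uint8)][1:3]+[np.zeros((196,408,3),np.uint8)])]))
E
```

```text
time: 10.6
position: [0.4319, -0.3012, 0.1728]
tool_rot: [0.995, 0.099, -0.001, -0.001]
ft_force: [1.0, 0.1, 0.1]
grip_width: 0.0554
time: 11.0
position: [0.4299, -0.16, 0.2074]
tool_rot: [0.995, 0.102, -0.002, -0.002]
ft_force: [0.3, -0.8, -0.3]
grip_width: 0.0831
[ 0.42985748 -0.16001776  0.20741081] 11.68048992040249
```

View pics/c4.png

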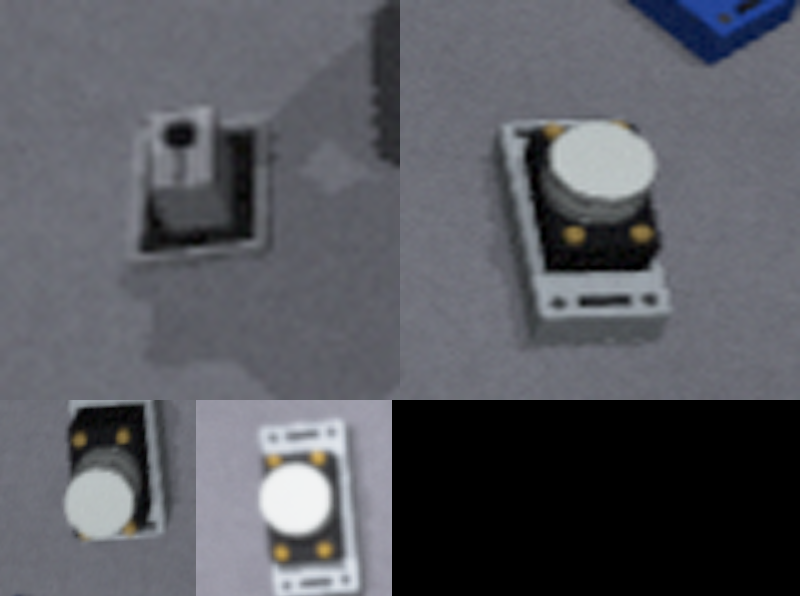

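The clamp sits flat inside its tray, at scene crop (180,160) of 400. The stack is undisturbed and the filter is at about (0.454, 0.2995). Going back to the stack.

```bash
python3 -m jog '[{"travel":[0,4,0],"grip":0,"twist":-3.3},{"travel":[0,4.5,0],"grip":0,"twist":-3.4},{"travel":[0,4.5,0],"grip":0,"twist":0},{"travel":[0,4.5,0],"grip":0,"twist":0},{"travel":[0,4.5,0],"grip":0,"twist":0},{"travel":[0,4.5,0],"grip":0,"twist":0},{"travel":[0,4.5,0],"grip":0,"twist":0},{"travel":[0.8,4.5,0],"grip":0,"twist":0}]';python3 -m jog '[{"travel":[1.5,5,0],"grip":0,"twist":0},{"travel":[0,4,0],"grip":0,"twist":0},{"travel":[0,1.5,0],"grip":0,"twist":0},{"travel":[0,0,0],"grip":0,"twist":0},{"travel":[0,0,0],"grip":0,"twist":0}]'
python3 - <<'E'
from comp import *
o=get_obs();im=camera('wrist');p=P('wrist',o);im=im[:,:,::-1].copy()
cv2.imwrite('pics/w5.png',im);np.save('w5.npy',p);print(o['position'],yaw(o),o['grip_width'])
# filter: bright disc fit at z .086
s=2000;b=warp(im,p,.086,.39,.23,.14,.14,s);g=cv2.medianBlur(b.min(2),5)
for T in (200,225):
    N,l,st,ce=cv2.connectedComponentsWithStats((g>T).astype(np.uint8));i=1+np.argmax(st[1:,4])
    cs,_=cv2.findContours((l==i).astype(np.uint8),0,2);c=max(cs,key=cv2.contourArea);(u,v),r=cv2.minEnclosingCircle(c)
    print(T,.53-v/s,.37-u/s,2*r/s,np.sqrt(4*st[i,4]/np.pi)/s)
comp([(im,p)],'pics/c5.png',.455,.298,[.086,.060],w=.14,s=2700)
E
```

```text
time: 11.95
position: [0.441, 0.1892, 0.2067]
tool_rot: [0.999, 0.04, -0.0, 0.0]
ft_force: [1.1, -1.1, 0.1]
grip_width: 0.087
time: 12.45
position: [0.4551, 0.29, 0.2064]
tool_rot: [0.999, 0.04, -0.001, 0.001]
ft_force: [-1.2, -0.3, -1.2]
grip_width: 0.0872
[0.45506877 0.28998995 0.20640424] 4.620151639936494 0.08718546224065293
200 0.45331778717041016 0.30039424896240235 0.04839475250244141 0.04285984546363479
225 0.43200000000000005 0.29525 0.007566473007202148 0.0046180907715541895
```

View pics/c5.png

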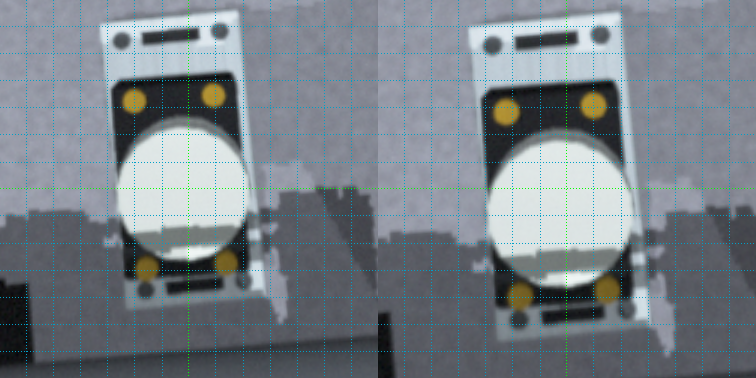

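Filter is at (0.453, 0.3003) and manifold at about (0.4528, 0.302) with yaw about 4°. Gripping the filter.

```bash
python3 -m jog '[{"travel":[-0.2,1,-3],"grip":0,"twist":0},{"travel":[0,0,-3],"grip":0,"twist":0},{"travel":[0,0,-3],"grip":0,"twist":0},{"travel":[0,0,-2],"grip":0,"twist":0},{"travel":[0,0,-0.6],"grip":0,"twist":0},{"travel":[0,0,0],"grip":60,"twist":0},{"travel":[0,0,0],"grip":120,"twist":0},{"travel":[0,0,0],"grip":255,"twist":0}]' 15; python3 -m jog '[{"travel":[0,0,0],"grip":255,"twist":0},{"travel":[0,0,0],"grip":255,"twist":0},{"travel":[0,0,0],"grip":255,"twist":0},{"travel":[0,0,0],"grip":255,"twist":0},{"travel":[0,0,0],"grip":255,"twist":0}]'
```

```text
time: 13.3
position: [0.4539, 0.3015, 0.0921]
tool_rot: [0.999, 0.04, 0.001, -0.0]
ft_force: [-0.7, 0.1, 0.8]
grip_width: 0.0703
time: 13.8
position: [0.4531, 0.3016, 0.0913]
tool_rot: [0.999, 0.041, 0.0, -0.0]
ft_force: [-1.1, -0.6, 5.6]
grip_width: 0.0498
```

```bash
python3 -m jog '[{"travel":[0,0,0.5],"grip":255,"twist":0},{"travel":[0,0,1.5],"grip":255,"twist":0},{"travel":[0,0,3],"grip":255,"twist":0},{"travel":[0,0,4],"grip":255,"twist":0},{"travel":[0,0,4],"grip":255,"twist":0},{"travel":[0,-3,0],"grip":255,"twist":0},{"travel":[0,-4,0],"grip":255,"twist":0},{"travel":[0,-4,0],"grip":255,"twist":0}]';python3 -m jog '[{"travel":[0,-4,0],"grip":255,"twist":0},{"travel":[0,-4,0],"grip":255,"twist":0},{"travel":[1,-4,0],"grip":255,"twist":0},{"travel":[2,-4,0],"grip":255,"twist":0},{"travel":[2,-4,0],"grip":255,"twist":0},{"travel":[2,-4,0],"grip":255,"twist":0},{"travel":[2,-4,0],"grip":255,"twist":0},{"travel":[3,-3,0],"grip":255,"twist":0}]';python3 -m jog '[{"travel":[3,-2,0],"grip":255,"twist":0},{"travel":[2,0,0],"grip":255,"twist":0},{"travel":[0,0,0],"grip":255,"twist":0},{"travel":[0,0,0],"grip":255,"twist":0}]'
python3 - <<'E'
from comp import *
o=get_obs();im=camera('wrist');p=P('wrist',o);im=im[:,:,::-1].copy()
cv2.imwrite('pics/w6.png',im);np.save('w6.npy',p);print(o['position'],yaw(o),o['grip_width'])
print([(round(d['p'],2),np.round(d['at'],3)) for d in search_frame('tray_round','wrist')][:3])
comp([(im,p)],'pics/c6.png',.637,-.185,[.006],w=.2,s=1800)
cv2.imwrite('pics/c6.png',np.hstack([cv2.imread('pics/c6.png'),cv2.resize(im,(440,360))]))
E
```

```text
time: 14.6
position: [0.4525, 0.1909, 0.2212]
tool_rot: [0.999, 0.042, 0.0, -0.0]
ft_force: [0.5, -0.9, -0.3]
grip_width: 0.0498
time: 15.4
position: [0.5722, -0.1207, 0.2204]
tool_rot: [0.999, 0.04, -0.001, -0.0]
ft_force: [0.3, 0.3, -1.0]
grip_width: 0.0496
time: 15.8
position: [0.6219, -0.1379, 0.2199]
tool_rot: [0.999, 0.041, -0.001, -0.001]
ft_force: [-0.4, -0.6, -1.4]
grip_width: 0.0492
[ 0.62185833 -0.13794162  0.21991711] 4.689936734789822 0.049231619610979264
[(0.67, array([ 0.64 , -0.187,  0.003]))]
```

View pics/c6.png

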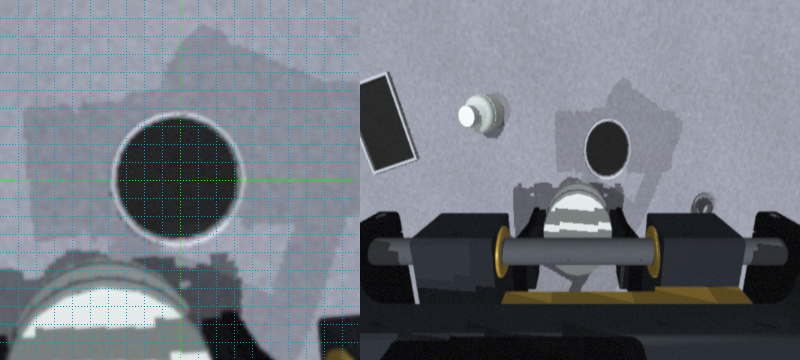

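The round tray is at (0.637, −0.184). The filter is level in the jaws. Lowering.

```bash
python3 -m jog '[{"travel":[0.8,-2.4,0],"grip":255,"twist":0},{"travel":[0.7,-2.2,-2],"grip":255,"twist":0},{"travel":[0,0,-4],"grip":255,"twist":0},{"travel":[0,0,-4],"grip":255,"twist":0},{"travel":[0,0,-4],"grip":255,"twist":0},{"travel":[0,0,-3],"grip":255,"twist":0},{"travel":[0,0,-1.2],"grip":255,"twist":0},{"travel":[0,0,0],"grip":255,"twist":0}]';python3 -m jog '[{"travel":[0,0,0],"grip":255,"twist":0},{"travel":[0,0,0],"grip":255,"twist":0}]';python3 -m jog '[{"travel":[0,0,-0.15],"grip":255,"twist":0},{"travel":[0,0,0],"grip":255,"twist":0}]'
```

```text
time: 16.7
position: [0.6361, -0.1834, 0.0373]
tool_rot: [0.999, 0.041, -0.002, -0.001]
ft_force: [-0.3, 0.7, -0.3]
grip_width: 0.0499
time: 16.9
position: [0.6393, -0.185, 0.0411]
tool_rot: [0.999, 0.041, 0.002, 0.001]
ft_force: [0.7, -0.1, -1.4]
grip_width: 0.0495
time: 17.1
position: [0.6385, -0.1847, 0.0385]
tool_rot: [0.999, 0.041, 0.001, 0.0]
ft_force: [0.2, -0.4, -0.0]
grip_width: 0.0497
```

```bash
python3 -m jog '[{"travel":[0,0,-0.2],"grip":255,"twist":0},{"travel":[0,0,0],"grip":255,"twist":0}]';python3 -m jog '[{"travel":[0,0,-0.1],"grip":255,"twist":0},{"travel":[0,0,0],"grip":255,"twist":0}]';python3 -m jog '[{"travel":[0,0,-0.1],"grip":255,"twist":0},{"travel":[0,0,0],"grip":255,"twist":0}]'
```

```text
time: 17.3
position: [0.6378, -0.1844, 0.0353]
tool_rot: [0.999, 0.041, -0.0, -0.0]
ft_force: [-0.4, -0.5, -1.2]
grip_width: 0.0497
time: 17.5
position: [0.6377, -0.1844, 0.034]
tool_rot: [0.999, 0.041, -0.0, -0.0]
ft_force: [-0.8, -0.3, -0.2]
grip_width: 0.0495
time: 17.7
position: [0.6379, -0.1845, 0.0334]
tool_rot: [0.999, 0.041, 0.0, 0.0]
ft_force: [-0.6, 0.2, 0.5]
grip_width: 0.0499
```

```bash
python3 -m jog '[{"travel":[0,0,-0.05],"grip":255,"twist":0},{"travel":[0,0,0],"grip":255,"twist":0}]';python3 -m jog '[{"travel":[0,0,-0.05],"grip":255,"twist":0},{"travel":[0,0,0],"grip":255,"twist":0}]'
```

```text
time: 17.9
position: [0.6379, -0.1845, 0.0334]
tool_rot: [0.999, 0.041, 0.0, 0.0]
ft_force: [-1.6, 0.0, 4.2]
grip_width: 0.0498
time: 18.1
position: [0.638, -0.1845, 0.0334]
tool_rot: [0.999, 0.041, 0.0, 0.0]
ft_force: [-2.3, 0.9, 8.1]
grip_width: 0.0498
```

Contact. Releasing, then returning to the stack.

```bash
python3 -m jog '[{"travel":[0,0,0.05],"grip":80,"twist":0},{"travel":[0,0,0],"grip":50,"twist":0},{"travel":[0,0,0],"grip":20,"twist":0},{"travel":[0,0,0],"grip":20,"twist":0},{"travel":[0,0,1],"grip":20,"twist":0},{"travel":[0,0,4],"grip":0,"twist":0},{"travel":[0,0,5],"grip":0,"twist":0},{"travel":[0,0,5],"grip":0,"twist":0}]';python3 -m jog '[{"travel":[-3,3,2],"grip":0,"twist":0},{"travel":[-3,4,0],"grip":0,"twist":0},{"travel":[-3,4,0],"grip":0,"twist":0},{"travel":[-3,4,0],"grip":0,"twist":0},{"travel":[-3,4,0],"grip":0,"twist":0},{"travel":[-3,4,0],"grip":0,"twist":0},{"travel":[0,4,0],"grip":0,"twist":0},{"travel":[0,4.5,0],"grip":0,"twist":0}]';python3 -m jog '[{"travel":[0,4.5,0],"grip":0,"twist":0},{"travel":[0,4.5,0],"grip":0,"twist":0},{"travel":[0,4.5,0],"grip":0,"twist":0},{"travel":[0,3,0],"grip":0,"twist":0},{"travel":[0,0,-1],"grip":0,"twist":0},{"travel":[0,0,0],"grip":0,"twist":0},{"travel":[0,0,0],"grip":0,"twist":0}]'
python3 - <<'E'
from comp import *
o=get_obs();im=camera('wrist');p=P('wrist',o);im=im[:,:,::-1].copy()
cv2.imwrite('pics/w7.png',im);np.save('w7.npy',p);print(o['position'],yaw(o),o['grip_width'])
sc=camera('scene')[:,:,::-1].copy();cv2.imwrite('pics/scene3.png',sc)
comp([(im,p)],'pics/c7.png',.455,.298,[.060,.032],w=.14,s=2000)
cv2.imwrite('pics/c7.png',np.hstack([cv2.imread('pics/c7.png'),cv2.resize(sc[245:295,185:235],(240,280),interpolation=2)]))
E
```

```text
time: 18.9
position: [0.6375, -0.1843, 0.1843]
tool_rot: [0.999, 0.041, -0.0, -0.0]
ft_force: [0.4, -0.4, -0.3]
grip_width: 0.0864
time: 19.7
position: [0.4569, 0.1316, 0.2037]
tool_rot: [0.999, 0.04, 0.001, 0.0]
ft_force: [0.5, -0.2, -0.1]
grip_width: 0.0872
time: 20.4
position: [0.4574, 0.2945, 0.1926]
tool_rot: [0.999, 0.04, -0.001, 0.0]
ft_force: [-0.2, 0.7, -0.2]
grip_width: 0.087
[0.45738476 0.2944624  0.19257831] 4.624778429685683 0.08695878646257958
```

View pics/c7.png

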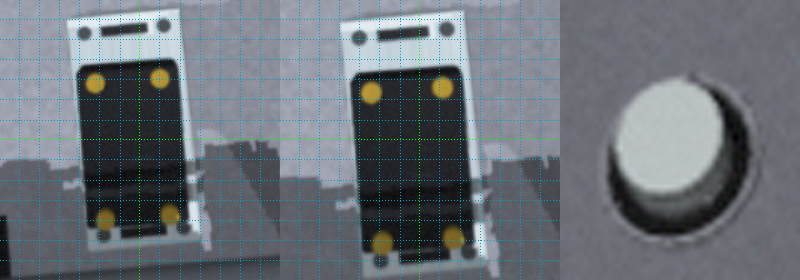

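The filter lies flat in the round tray. The manifold is at (0.453, 0.3015) with yaw about 3.7°. Gripping it.

```bash
python3 -m jog '[{"travel":[-0.45,0.7,-3],"grip":0,"twist":-0.8},{"travel":[0,0,-3],"grip":0,"twist":0},{"travel":[0,0,-3],"grip":0,"twist":0},{"travel":[0,0,-3],"grip":0,"twist":0},{"travel":[0,0,-0.9],"grip":0,"twist":0},{"travel":[0,0,0],"grip":60,"twist":0},{"travel":[0,0,0],"grip":120,"twist":0},{"travel":[0,0,0],"grip":255,"twist":0}]' 30; python3 -m jog '[{"travel":[0,0,0],"grip":255,"twist":0},{"travel":[0,0,0],"grip":255,"twist":0},{"travel":[0,0,0],"grip":255,"twist":0},{"travel":[0,0,0],"grip":255,"twist":0},{"travel":[0,0,0],"grip":255,"twist":0}]'
```

```text
time: 21.3
position: [0.4546, 0.3028, 0.0653]
tool_rot: [0.999, 0.034, 0.001, -0.001]
ft_force: [0.4, -0.1, -0.1]
grip_width: 0.0708
time: 21.8
position: [0.4538, 0.3026, 0.0646]
tool_rot: [0.999, 0.034, 0.001, -0.0]
ft_force: [-0.8, -1.2, 6.0]
grip_width: 0.0514
```

```bash
python3 -m jog '[{"travel":[0,0,0.5],"grip":255,"twist":0},{"travel":[0,0,1.5],"grip":255,"twist":0},{"travel":[0,0,3],"grip":255,"twist":0},{"travel":[0,0,4],"grip":255,"twist":0},{"travel":[0,0,4],"grip":255,"twist":0},{"travel":[0,0,2],"grip":255,"twist":0},{"travel":[3,-2,0],"grip":255,"twist":5},{"travel":[4,-2,0],"grip":255,"twist":5}]';python3 -m jog '[{"travel":[4,-2,0],"grip":255,"twist":5},{"travel":[4,-2,0],"grip":255,"twist":0},{"travel":[1,0,0],"grip":255,"twist":0},{"travel":[0,0,0],"grip":255,"twist":0},{"travel":[0,0,0],"grip":255,"twist":0},{"travel":[0,0,0],"grip":255,"twist":0}]'
python3 - <<'E'
from comp import *
o=get_obs();im=camera('wrist');p=P('wrist',o);im=im[:,:,::-1].copy()
cv2.imwrite('pics/w8.png',im);np.save('w8.npy',p);print(o['position'],yaw(o),o['grip_width'])
print([(round(d['p'],2),np.round(d['at'],3)) for d in search_frame('tray_medium','wrist')][:3])
comp([(im,p)],'pics/c8.png',.637,.177,[.006],w=.2,s=1800)
cv2.imwrite('pics/c8.png',np.hstack([cv2.imread('pics/c8.png'),cv2.resize(im,(440,360))]))
E
```

```text
time: 22.6
position: [0.522, 0.263, 0.215]
tool_rot: [0.992, 0.124, -0.0, -0.0]
ft_force: [0.3, 1.0, -2.3]
grip_width: 0.0518
time: 23.2
position: [0.6112, 0.2234, 0.2134]
tool_rot: [0.986, 0.165, -0.001, -0.0]
ft_force: [0.4, -0.4, -0.9]
grip_width: 0.0518
[0.61124221 0.22338219 0.21335505] 18.950566285760434 0.05181039668554325
[(0.66, array([0.65 , 0.171, 0.004]))]
```

View pics/c8.png

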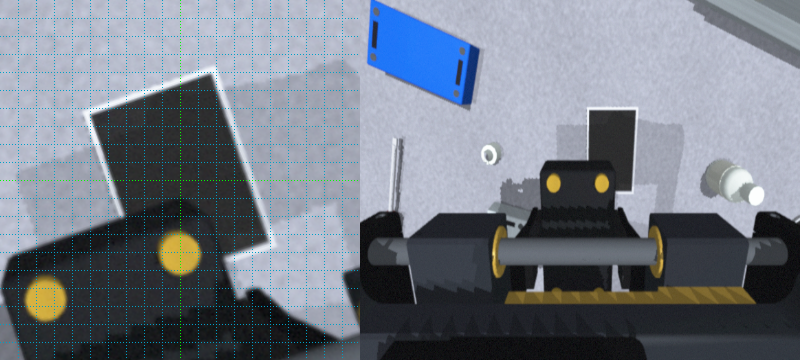

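The medium tray is at (0.638, 0.177) with yaw 19°. The manifold is aligned with it at 18.95°. Lowering.

```bash
python3 -m jog '[{"travel":[1.4,-2.3,0],"grip":255,"twist":0},{"travel":[1.4,-2.3,-2],"grip":255,"twist":0},{"travel":[0,0,-4],"grip":255,"twist":0},{"travel":[0,0,-4],"grip":255,"twist":0},{"travel":[0,0,-4],"grip":255,"twist":0},{"travel":[0,0,-2],"grip":255,"twist":0},{"travel":[0,0,-1],"grip":255,"twist":0},{"travel":[0,0,0],"grip":255,"twist":0}]';python3 -m jog '[{"travel":[0,0,0],"grip":255,"twist":0},{"travel":[0,0,0],"grip":255,"twist":0},{"travel":[0,0,0],"grip":255,"twist":0},{"travel":[0,0,0],"grip":255,"twist":0}]'
```

```text
time: 24.1
position: [0.6402, 0.177, 0.0426]
tool_rot: [0.986, 0.164, -0.001, -0.0]
ft_force: [0.5, -0.6, -0.9]
grip_width: 0.0515
time: 24.5
position: [0.642, 0.1766, 0.045]
tool_rot: [0.986, 0.164, 0.001, 0.0]
ft_force: [-0.1, -0.8, -1.4]
grip_width: 0.0518
```

```bash
python3 -m jog '[{"travel":[-0.2,0,-0.4],"grip":255,"twist":0},{"travel":[0,0,-0.3],"grip":255,"twist":0},{"travel":[0,0,0],"grip":255,"twist":0},{"travel":[0,0,0],"grip":255,"twist":0}]';python3 -m jog '[{"travel":[0,0,-0.15],"grip":255,"twist":0},{"travel":[0,0,0],"grip":255,"twist":0},{"travel":[0,0,0],"grip":255,"twist":0}]';python3 -m jog '[{"travel":[0,0,-0.1],"grip":255,"twist":0},{"travel":[0,0,0],"grip":255,"twist":0}]';python3 -m jog '[{"travel":[0,0,-0.05],"grip":255,"twist":0},{"travel":[0,0,0],"grip":255,"twist":0}]'
```

```text
time: 24.9
position: [0.6392, 0.1765, 0.0364]
tool_rot: [0.986, 0.164, -0.0, -0.0]
ft_force: [-0.1, -0.6, -1.3]
grip_width: 0.0515
time: 25.2
position: [0.6394, 0.1765, 0.0352]
tool_rot: [0.986, 0.164, -0.0, -0.0]
ft_force: [0.1, 0.0, -1.0]
grip_width: 0.052
time: 25.4
position: [0.6396, 0.1765, 0.0347]
tool_rot: [0.986, 0.164, 0.0, 0.0]
ft_force: [-1.2, -0.3, 1.2]
grip_width: 0.0517
time: 25.6
position: [0.6396, 0.1766, 0.0347]
tool_rot: [0.986, 0.164, 0.0, 0.0]
ft_force: [-2.1, -1.0, 4.5]
grip_width: 0.0515
```

```bash
python3 -m jog '[{"travel":[0,0,0],"grip":80,"twist":0},{"travel":[0,0,0],"grip":50,"twist":0},{"travel":[0,0,0],"grip":20,"twist":0},{"travel":[0,0,0],"grip":10,"twist":0},{"travel":[0,0,0],"grip":0,"twist":0},{"travel":[0,0,1],"grip":0,"twist":0},{"travel":[0,0,4],"grip":0,"twist":0},{"travel":[0,0,5],"grip":0,"twist":0}]';python3 -m jog '[{"travel":[-3,1,4],"grip":0,"twist":-4.7},{"travel":[-4,2,0],"grip":0,"twist":-4.7},{"travel":[-4,3,0],"grip":0,"twist":-4.8},{"travel":[-4,3,0],"grip":0,"twist":0},{"travel":[-3,3,0],"grip":0,"twist":0},{"travel":[0,0,0],"grip":0,"twist":0},{"travel":[0,0,0],"grip":0,"twist":0}]'
python3 - <<'E'
from comp import *
o=get_obs();im=camera('wrist');p=P('wrist',o);im=im[:,:,::-1].copy()
cv2.imwrite('pics/w9.png',im);np.save('w9.npy',p);print(o['position'],yaw(o),o['grip_width'])
sc=camera('scene')[:,:,::-1].copy();cv2.imwrite('pics/scene4.png',sc)
comp([(im,p)],'pics/c9.png',.455,.298,[.032],w=.16,s=2400)
cv2.imwrite('pics/c9.png',np.hstack([cv2.imread('pics/c9.png'),cv2.resize(sc[245:315,335:405],(384,384),interpolation=2)]))
E
```

```text
time: 26.4
position: [0.6376, 0.1762, 0.1328]
tool_rot: [0.986, 0.164, -0.003, -0.0]
ft_force: [1.2, 0.4, -0.4]
grip_width: 0.0869
time: 27.1
position: [0.4597, 0.2972, 0.1739]
tool_rot: [0.999, 0.042, 0.001, -0.0]
ft_force: [0.3, 0.1, -0.4]
grip_width: 0.0871
[0.45968483 0.29717227 0.17390881] 4.815406326533275 0.08711187986217313
```

View pics/c9.png

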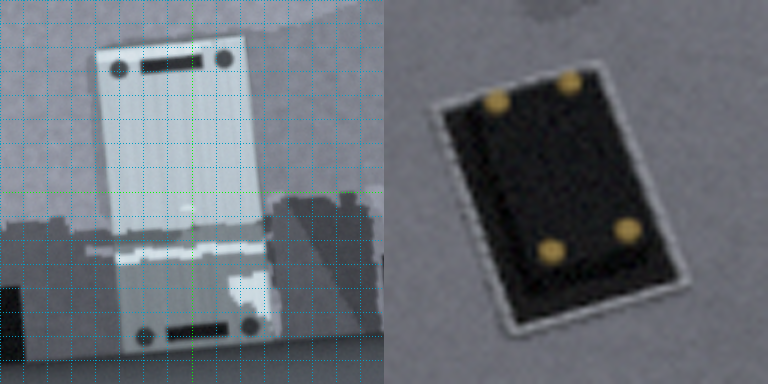

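The manifold lies flat and centred in the medium tray. The block is at (0.454, 0.3007) with yaw 5.4°. Gripping it.

```bash
python3 -m jog '[{"travel":[-0.55,0.35,-3],"grip":0,"twist":0.6},{"travel":[0,0,-3],"grip":0,"twist":0},{"travel":[0,0,-3],"grip":0,"twist":0},{"travel":[0,0,-2.5],"grip":0,"twist":0},{"travel":[0,0,-1.5],"grip":0,"twist":0},{"travel":[0,0,0],"grip":0,"twist":0},{"travel":[0,0,0],"grip":0,"twist":0}]' 50;python3 -m jog '[{"travel":[0,0,-0.8],"grip":0,"twist":0},{"travel":[0,0,0],"grip":0,"twist":0},{"travel":[0,0,0],"grip":60,"twist":0}]'; python3 -m jog '[{"travel":[0,0,0],"grip":255,"twist":0},{"travel":[0,0,0],"grip":255,"twist":0},{"travel":[0,0,0],"grip":255,"twist":0},{"travel":[0,0,0],"grip":255,"twist":0},{"travel":[0,0,0],"grip":255,"twist":0},{"travel":[0,0,0],"grip":255,"twist":0}]'
```

```text
time: 27.9
position: [0.4557, 0.2992, 0.043]
tool_rot: [0.999, 0.045, 0.0, -0.0]
ft_force: [0.7, -0.1, -0.1]
grip_width: 0.0871
time: 28.2
position: [0.4548, 0.2999, 0.0354]
tool_rot: [0.999, 0.046, 0.0, -0.0]
ft_force: [-0.5, -0.3, -0.0]
grip_width: 0.0839
time: 28.8
position: [0.4547, 0.3001, 0.0353]
tool_rot: [0.999, 0.046, 0.0, -0.0]
ft_force: [-0.9, 1.5, 2.5]
grip_width: 0.0635
```

```bash
python3 -m jog '[{"travel":[0,0,0.5],"grip":255,"twist":0},{"travel":[0,0,1],"grip":255,"twist":0},{"travel":[0,0,2],"grip":255,"twist":0},{"travel":[0,0,3],"grip":255,"twist":0},{"travel":[0,0,4],"grip":255,"twist":0},{"travel":[0,0,4],"grip":255,"twist":0},{"travel":[0,-2,3],"grip":255,"twist":-4},{"travel":[0,-3,0],"grip":255,"twist":-6}]';python3 -m jog '[{"travel":[0,-3,0],"grip":255,"twist":-6},{"travel":[0,-3,0],"grip":255,"twist":-6},{"travel":[0,-3,0],"grip":255,"twist":-6},{"travel":[-0.5,-3,0],"grip":255,"twist":0},{"travel":[-0.5,-2,0],"grip":255,"twist":0},{"travel":[0,0,0],"grip":255,"twist":0},{"travel":[0,0,0],"grip":255,"twist":0},{"travel":[0,0,0],"grip":255,"twist":0}]'
python3 - <<'E'
from comp import *
o=get_obs();im=camera('wrist');p=P('wrist',o);im=im[:,:,::-1].copy()
cv2.imwrite('pics/w10.png',im);np.save('w10.npy',p);print(o['position'],yaw(o),o['grip_width'],o['ft_force'])
print([(round(d['p'],2),np.round(d['at'],3)) for d in search_frame('tray_long','wrist')][:3])
comp([(im,p)],'pics/c10.png',.4395,.018,[.006],w=.24,s=1500)
cv2.imwrite('pics/c10.png',np.hstack([cv2.imread('pics/c10.png'),cv2.resize(im,(440,360))]))
E
```

```text
time: 29.6
position: [0.457, 0.2511, 0.2147]
tool_rot: [0.999, -0.042, 0.005, -0.002]
ft_force: [2.0, 0.0, -6.4]
grip_width: 0.0634
time: 30.4
position: [0.4444, 0.1103, 0.2101]
tool_rot: [0.98, -0.197, 0.0, -0.0]
ft_force: [1.1, 0.4, -6.7]
grip_width: 0.0638
[0.44442596 0.11030122 0.21010341] -22.714348561322087 0.06376117863206965 [ 1.1426558   0.35284708 -6.67023891]
[(0.78, array([0.459, 0.006, 0.007]))]
```

View pics/c10.png

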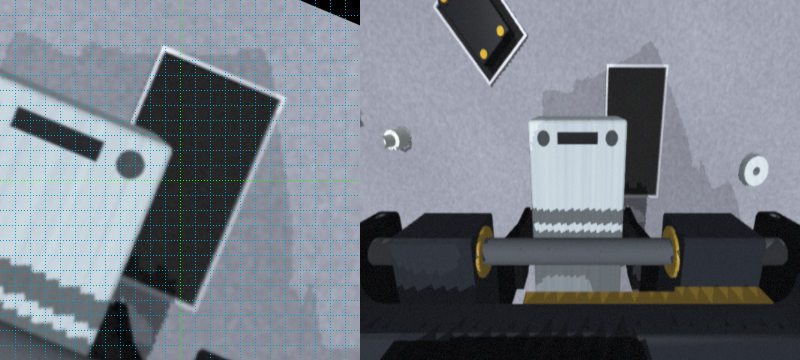

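The long tray is at (0.440, 0.0185) with yaw −23.3°. The block is parallel to it in the jaws. Lowering.

```bash
python3 -m jog '[{"travel":[-0.2,-3,0],"grip":255,"twist":-0.5},{"travel":[-0.2,-3.2,0],"grip":255,"twist":0},{"travel":[0,-3,0],"grip":255,"twist":0},{"travel":[0,0,-3],"grip":255,"twist":0},{"travel":[0,0,-4],"grip":255,"twist":0},{"travel":[0,0,-4],"grip":255,"twist":0},{"travel":[0,0,-3],"grip":255,"twist":0},{"travel":[0,0,-1],"grip":255,"twist":0}]';python3 -m jog '[{"travel":[0,0,0],"grip":255,"twist":0},{"travel":[0,0,0],"grip":255,"twist":0},{"travel":[0,0,0],"grip":255,"twist":0},{"travel":[0,0,0],"grip":255,"twist":0}]'
```

```text
time: 31.3
position: [0.4397, 0.0185, 0.0576]
tool_rot: [0.98, -0.201, -0.002, -0.0]
ft_force: [-1.0, 0.4, -5.2]
grip_width: 0.0636
time: 31.7
position: [0.4415, 0.0177, 0.0613]
tool_rot: [0.98, -0.201, 0.002, 0.0]
ft_force: [0.0, -0.2, -5.8]
grip_width: 0.0635
```

```bash
python3 -m jog '[{"travel":[-0.1,0.1,-1],"grip":255,"twist":0},{"travel":[0,0,-0.8],"grip":255,"twist":0},{"travel":[0,0,-0.3],"grip":255,"twist":0},{"travel":[0,0,0],"grip":255,"twist":0},{"travel":[0,0,0],"grip":255,"twist":0}]';python3 -m jog '[{"travel":[0,0,-0.1],"grip":255,"twist":0},{"travel":[0,0,0],"grip":255,"twist":0}]';python3 -m jog '[{"travel":[0,0,-0.1],"grip":255,"twist":0},{"travel":[0,0,0],"grip":255,"twist":0}]'
```

```text
time: 32.2
position: [0.4394, 0.0188, 0.0387]
tool_rot: [0.98, -0.201, -0.0, -0.0]
ft_force: [-0.5, -0.3, -5.7]
grip_width: 0.0631
time: 32.4
position: [0.4396, 0.0188, 0.038]
tool_rot: [0.98, -0.201, 0.0, 0.0]
ft_force: [-0.4, 1.1, -6.0]
grip_width: 0.0635
time: 32.6
position: [0.4396, 0.0188, 0.0373]
tool_rot: [0.98, -0.201, 0.0, -0.0]
ft_force: [-0.2, -0.2, -2.2]
grip_width: 0.0635
```

```bash
python3 -m jog '[{"travel":[0,0,-0.05],"grip":255,"twist":0},{"travel":[0,0,0],"grip":255,"twist":0}]';python3 -m jog '[{"travel":[0,0,0],"grip":55,"twist":0},{"travel":[0,0,0],"grip":30,"twist":0},{"travel":[0,0,0],"grip":10,"twist":0},{"travel":[0,0,0],"grip":0,"twist":0},{"travel":[0,0,0],"grip":0,"twist":0},{"travel":[0,0,1],"grip":0,"twist":0},{"travel":[0,0,4],"grip":0,"twist":0},{"travel":[0,0,5],"grip":0,"twist":0}]';python3 -m jog '[{"travel":[0,3,4],"grip":0,"twist":0},{"travel":[0,5,2],"grip":0,"twist":0},{"travel":[0,5,0],"grip":0,"twist":0},{"travel":[0,5,0],"grip":0,"twist":0},{"travel":[0,5,0],"grip":0,"twist":0},{"travel":[0,0,0],"grip":0,"twist":0}]'
python3 - <<'E'
from h import *
sc=camera('scene')[:,:,::-1].copy();cv2.imwrite('pics/scene5.png',sc)
cv2.imwrite('pics/c11.png',cv2.resize(sc[150:320,150:420],(800,504),interpolation=2))
E
```

```text
time: 32.8
position: [0.4396, 0.0188, 0.0373]
tool_rot: [0.98, -0.201, 0.0, -0.0]
ft_force: [-0.7, 0.1, 4.1]
grip_width: 0.0637
time: 33.6
position: [0.438, 0.019, 0.1366]
tool_rot: [0.979, -0.201, -0.003, -0.0]
ft_force: [1.8, -0.9, -0.2]
grip_width: 0.0873
time: 34.2
position: [0.439, 0.2506, 0.1961]
tool_rot: [0.98, -0.198, 0.001, -0.002]
ft_force: [0.1, -0.5, 0.5]
grip_width: 0.0868
```

View pics/c11.png

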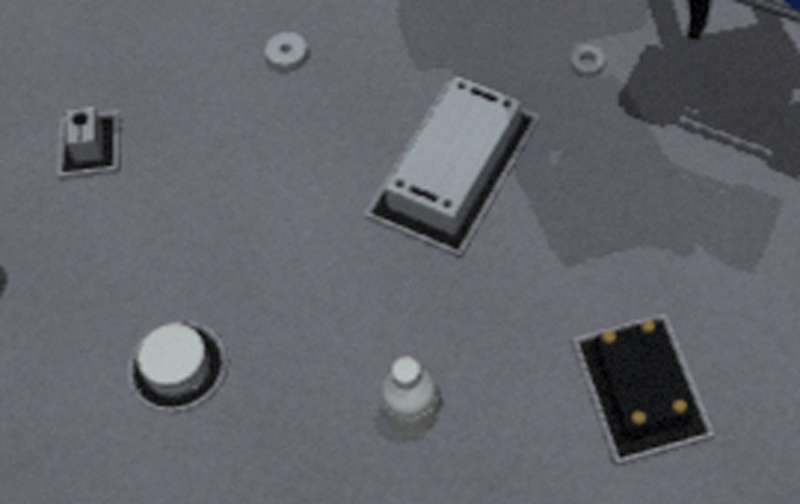

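All four parts lie flat inside their trays: clamp (88,140), filter (178,362), block (455,155) and manifold (645,385). The bottle is standing at (408,395), and the gripper is clear.

```bash
python3 -c "
from rig import *
print(hand_in())"
```

```text
the job is handed in; nothing more can be done
None
```

I took the stack apart from the top down and set each part in its own tray. The clamp went in the small tray, the filter in the round one, the manifold in the medium one and the block in the long one. Each was lowered until the wrist force showed contact (4 to 8 N), then released and the gripper lifted straight off. The job was handed in after about 34 s of robot time.

In the last scene picture all four parts lie flat and upright inside their rims. The bottle is standing and the gripper is clear and open.

- **Disagreement:** the scene and top cameras differed by about 6 mm in x on where the trays are. The wrist camera agreed with their average, so I used that.
- **Not fully checked:** the manifold is black on a black tray floor, so I judged its seating from its brass nipples and the contact force, not from its edges.

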